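# Make up two glazing kits

### The arm

A 6-joint arm with a two-finger parallel gripper is mounted at the origin on the work surface. World frame = base frame: x ahead of the robot, y to its left, z up, the work surface at z = 0. Lengths are in mm, angles in rad, forces in N, time in s.
With the tool pointing down it reaches from about 350 to 975 mm from the base axis. Payload 4.9 kg.
Tool frame: the origin (TCP) lies at the very end of the fingers, on their centre line; the grasp point (between the pads) lies 19 mm behind it; z points along the fingers, y is the line along which they close (so a half turn about z gives the same grasp; the last joint's range is limited). The gripper opens to 85 mm and grips with 20 to 120 N. Pads are 22 mm wide; open, the fingers measure 114 mm over their backs; the gripper's body (76 mm by 85 mm) begins 54 mm behind the grasp point. The pads swing forward as they close: fully open they stand 13 mm farther back than shut.
Start: joints at [1.028, 0.053, 1.613, -0, 1.476, -0.119], TCP at [257.005, 569.693, 231.304] pointing down, gripper open.
Joint ranges: [-3.01, 3.01], [-1.01, 2.22], [0.06, 2.58], [-1.02, 4.17], [0.09, 2.62], [-3.14, 3.14]. Speed limits (rad/s): [2.57, 2.57, 3.14, 3.14, 3.14, 3.14].

### API

Orientations are given as a rotation vector (axis times angle).
In Python, from plant import arm, read_camera, camera_params gives the robot as it stands.
- The arm moves only by the shell command python3 -m jog 'ROWS' [FORCE]. ROWS is 1 to 12 rows, parted by semicolons, with the numbers parted by spaces; each row has 7 numbers: the finger opening in mm, then dx, dy, dz in cm, then a rotation vector rx, ry, rz in units of 0.25 rad; each row is the pose to reach, as a shift and turn from the pose commanded when the command began, along the tool's axes at that moment; what a row does not reach only later rows make up. A row lasts 1/10 s, in which the tool goes at most 50 mm and 0.15 rad, less where a joint would pass 70% of its speed; a pose out of reach is approached as far as the arm can. The fingers move at their own pace and stop on an object; FORCE is the grip in N (left out, the last holds). Time passes only in rows, so rows that do not move let the fingers close. It prints the time, the measured TCP pose, the force, the opening and the grip force at its end. Input that does not fit is refused with a message, and nothing moves.
- arm.read_state(): the state, without advancing time (a new reading comes with each control period).
- read_camera(name): name is "side" or "top"; returns (picture, depth): 420x560x3 uint8, blue, green, red; 420x560 float32, mm along the optical axis (not along the pixel's ray), 0 where there is no reading.
- camera_params(name): a dict with "K" (3x3 intrinsics, pixels), "extrinsics" (4x4, takes a point from world to camera coordinates). Camera axes: x right, y down, z forward; pixel columns grow to the right and rows downward; lengths in mm; the calibration is good to about 2 mm. A picture is of the moment at which its call begins. camera_params takes no time and is no camera call.
- arm.finish_job(): hands the job in; it is judged then, once.
The state is a dict: "t": time; "qpos": joint angles; "qvel": joint speeds; "effort": joint torques, N m; "eef_pos": TCP position; "tcp_rot": TCP orientation; "wrist_force": force on the tool from outside, world axes, zero at the start; "wrist_torque": the same for the moment, N m; "opening": finger opening in mm; "grasp_force": force on a finger pad.
Only numpy, scipy, OpenCV 4.12 (cv2) and the standard library are available. Lean on these libraries where they do the work, as an engineer would, in place of code of your own. Each camera call takes 0.05 s, during which the arm holds its last target. There are 200 camera calls.

### The job

Make up the two glazing kits from the stock on the ware board: the yellow tray gets the white goblet, the blue-lidded glaze jar and the sanding block, the grey tray gets the terracotta beaker and the green-lidded jar. Each piece stands upright and flat on the floor of its own pocket: pots in the large round pockets, jars in the small round ones, the block in the rectangular one. Set the pieces down rather than dropping them, do not knock any over, and leave the vase, the red-lidded jar and the ochre bowl standing where they are.

Things in the scene. Friction and masses are not known exactly. Their poses are not given: they have to be found in the camera images.
- tray_yellow: Yellow tray, 236 (x) x 110 (y) x 24 mm thick, fixed flat on the table. Origin: centre of underside; x along its length, away from the robot within 0.25 rad. Black-floored pockets at y=0, 14 mm deep, floor 10 mm above the table: x=+72 mm large round (pot), 74 mm across; x=-6 small round (jar), 64 mm across; x=-78 rectangular (block), 62 mm in x by 84 in y.
- tray_grey: Grey tray: same size, origin, axes and pockets as the yellow one (x=+72 mm large round for the pot, x=-6 small round for the jar, x=-78 rectangular, which stays empty; floors 10 mm above the table). Fixed.
- goblet: White unglazed goblet, 98 mm tall: ribbed stem, foot 46 mm across; open bowl from 42 mm height up, 60 mm across at its widest (74 mm height), 58 mm at the rim; 220 g. Stands on the plywood ware board (12 mm thick). Origin: centre of underside, z up.
- beaker: Red-brown terracotta beaker, open, no handle, 85 mm tall, 50 mm across at the base, 58 at half height, 60 at the rim; 200 g. Stands on the plywood ware board (12 mm thick). Origin: centre of underside, z up.
- jar_blue: White glaze jar with blue label band and blue screw lid; 44 mm diameter over body and lid, 72 mm tall (lid: top 19 mm, narrower neck just below it), 110 g. Stands on the plywood ware board (12 mm thick). Origin: centre of underside, z up.
- jar_green: White glaze jar with green label band and green screw lid; 44 mm diameter over body and lid, 72 mm tall (lid: top 19 mm, narrower neck just below it), 110 g. Stands on the plywood ware board (12 mm thick). Origin: centre of underside, z up.
- sanding_block: Sanding block: cork base 62 (x) x 42 (y) x 17 mm with dark red sole; on it a wooden grip along x, 54 mm long, 24 mm wide (y) from 35 to 57 mm height (18 mm wide neck below); 57 mm tall in all, 130 g. Grasp the grip across y. Stands on the plywood ware board (12 mm thick). Origin: centre of underside, z up.
- vase: White vase with a ringed neck, 98 mm tall, 62 mm across, dark mouth; in neither kit, stays where it is. Stands on the plywood ware board (12 mm thick). Origin: centre of underside, z up.
- jar_red: White glaze jar with red label band and red screw lid; 44 mm diameter over body and lid, 72 mm tall (lid: top 19 mm, narrower neck just below it), 110 g. In neither kit, stays where it is. Stands on the plywood ware board (12 mm thick). Origin: centre of underside, z up.
- test_bowl: Ochre open bowl, 34 mm tall, 68 mm across the rim; in neither kit, stays where it is. Stands on the plywood ware board (12 mm thick). Origin: centre of underside, z up.

How it is judged (in metres and radians):
At the end, for the whole second after the job is handed in: Each kit piece stands in its own pocket of its own tray, within 16 mm of the pocket's centre along tray x and y, underside within 4 mm of the floor, leaning under 0.1 rad, released, at rest; vase, red-lidded jar and bowl upright within 30 mm of their start (x of goblet in the frame of tray_yellow between 0.056 and 0.088 m and y of goblet in the frame of tray_yellow between -0.016 and 0.016 m and z of each of goblet, jar_blue, sanding_block in the frame of tray_yellow below 0.014 m and angle between each of goblet, jar_blue, sanding_block, beaker, jar_green's own z axis and vertical below 0.1 rad and linear speed of each of goblet, jar_blue, sanding_block, beaker, jar_green below 0.02 m/s and angular speed of each of goblet, jar_blue, sanding_block, beaker, jar_green below 0.3 rad/s and contact force between each of goblet, jar_blue, sanding_block, beaker, jar_green and the fingers below 0.2 N and x of jar_blue in the frame of tray_yellow between -0.022 and 0.01 m and y of jar_blue in the frame of tray_yellow between -0.016 and 0.016 m and x of sanding_block in the frame of tray_yellow between -0.094 and -0.062 m and y of sanding_block in the frame of tray_yellow between -0.016 and 0.016 m and x of beaker in the frame of tray_grey between 0.056 and 0.088 m and y of beaker in the frame of tray_grey between -0.016 and 0.016 m and z of each of beaker, jar_green in the frame of tray_grey below 0.014 m and x of jar_green in the frame of tray_grey between -0.022 and 0.01 m and y of jar_green in the frame of tray_grey between -0.016 and 0.016 m and distance of each of vase, jar_red, test_bowl from where it was at the start of the episode below 0.03 m and angle between each of vase, jar_red, test_bowl's own z axis and vertical below 0.15 rad); the robot touches nothing.
It fails at once if a kit piece is dropped: it moves faster than 0.6 m/s with no finger on it (a free fall of about 2 cm) ((linear speed of goblet above 0.6 m/s and contact force between goblet and the fingers below 0.1 N) or (linear speed of jar_blue above 0.6 m/s and contact force between jar_blue and the fingers below 0.1 N) or (linear speed of sanding_block above 0.6 m/s and contact force between sanding_block and the fingers below 0.1 N) or (linear speed of beaker above 0.6 m/s and contact force between beaker and the fingers below 0.1 N) or (linear speed of jar_green above 0.6 m/s and contact force between jar_green and the fingers below 0.1 N)).
It fails at once if a pot or jar of the kits is knocked over (leans more than 0.7 rad) (angle between any of goblet, jar_blue, beaker, jar_green's own z axis and vertical above 0.7 rad).
It fails at once if the vase, the red-lidded jar or the ochre bowl is moved by more than 30 mm (distance of any of vase, jar_red, test_bowl from where it was at the start of the episode above 0.03 m).
It also fails if it takes over 128 s, if anything falls off the work surface, if the arm or the gripper's body presses on something with over 40 N, if the wrist force passes 120 N, or if a joint passes its speed limit or range.

## Working session

There is one attempt and no reset: what is moved stays moved. The work goes in short steps, Python scripts to look and compute and a shell command to move; the robot and the scene stay as the last step left them, time stands still between calls to the robot, and variables do not carry over. Pictures are saved under pics/ and viewed, at most 14 in all, crops included, and the job is handed in when it is done.

```bash
ls; mkdir -p pics
python3 - <<'E'
from plant import arm, read_camera, camera_params
import cv2,numpy as np
s=arm.read_state();print({k:np.round(v,3) for k,v in s.items()})
for n in("top","side"):
    p,d=read_camera(n);cv2.imwrite(f"pics/{n}0.png",p);np.save(f"{n}0.npy",d)
    c=camera_params(n);print(n,c["K"],c["extrinsics"])
E
```

```text
pics
{'t': np.float64(0.0), 'qpos': array([ 1.028,  0.053,  1.614,  0.   ,  1.476, -0.119]), 'qvel': array([-0.   , -0.   ,  0.001,  0.001,  0.002,  0.   ]), 'effort': array([-0.0000e+00, -3.9369e+01, -3.7018e+01, -0.0000e+00,  7.0000e-03,
        0.0000e+00]), 'eef_pos': array([256.697, 569.178, 230.068]), 'tcp_rot': array([-6.610e-01, -3.071e+00,  3.000e-03]), 'wrist_force': array([ 0.494,  0.382, -0.019]), 'wrist_torque': array([-0.006, -0.043,  0.054]), 'grasp_force': np.float64(0.0), 'opening': np.float64(85.19)}
top [[452.02482842   0.         279.18518361]
 [  0.         452.02482842 203.49919212]
 [  0.           0.           1.        ]] [[ 5.42038480e-03 -9.99964511e-01 -6.44944942e-03 -9.95528135e-01]
 [-9.98174456e-01 -5.02249191e-03 -6.01874599e-02  5.53123607e+02]
 [ 6.01529316e-02  6.76391486e-03 -9.98166256e-01  1.03195375e+03]
 [ 0.00000000e+00  0.00000000e+00  0.00000000e+00  1.00000000e+00]]
side [[429.95588394   0.         277.00185249]
 [  0.         429.95588394 208.72470135]
 [  0.           0.           1.        ]] [[ 9.51938427e-01 -3.06097805e-01 -1.08334907e-02 -5.28586003e+02]
 [-2.06277239e-01 -6.14556264e-01 -7.61426490e-01  1.42106650e+02]
 [ 2.26413188e-01  7.27065837e-01 -6.48160733e-01  7.45930050e+02]
 [ 0.00000000e+00  0.00000000e+00  0.00000000e+00  1.00000000e+00]]
```

View pics/top0.png

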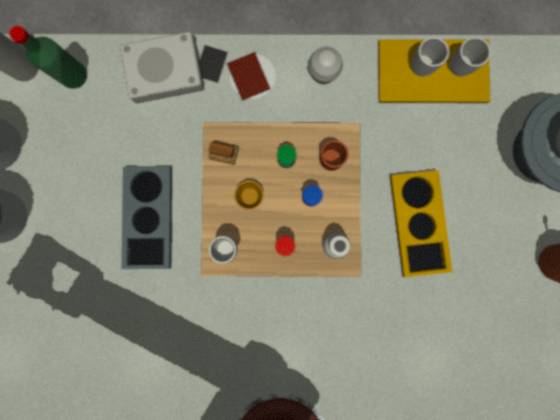

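View pics/side0.png

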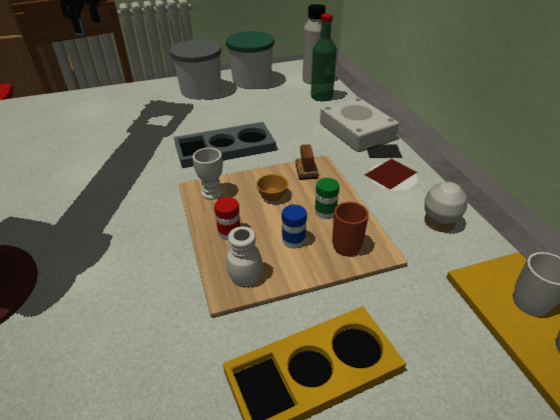

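The top view shows the goblet at (222,248), beaker (333,154), blue jar (312,195), green jar (287,155) and block (223,151). The vase is at (337,243), the red jar at (285,245) and the bowl at (249,194). The grey tray is on the left around (147,217), the yellow one on the right around (421,222). I'll measure them with the depth image.

```bash
cat > h.py <<'E'
import numpy as np,cv2
from plant import arm,read_camera,camera_params
def cloud(n,d):
    c=camera_params(n);K=c["K"];E=c["extrinsics"]
    v,u=np.mgrid[:d.shape[0],:d.shape[1]]
    P=np.stack([(u-K[0,2])/K[0,0]*d,(v-K[1,2])/K[1,1]*d,d],-1)
    return (P-E[:3,3])@E[:3,:3]
def atz(n,uv,z):
    c=camera_params(n);K=c["K"];E=c["extrinsics"];R=E[:3,:3]
    o=-R.T@E[:3,3];r=R.T@np.linalg.inv(K)@[uv[0],uv[1],1]
    return o+r*(z-o[2])/r[2]
E
python3 - <<'E'
from h import *
p=cv2.imread("pics/top0.png");d=np.load("top0.npy");W=cloud("top",d)
z=W[...,2];print("table z",np.median(z[290:310,200:240]),"board",np.median(z[215:225,270:300]))
roi={"goblet":(222,248,98),"beaker":(333,154,85),"jb":(312,195,72),"jg":(287,155,72),"block":(223,151,57),"vase":(337,243,98),"jr":(285,245,72),"bowl":(249,194,34)}
for n,(u,v,h) in roi.items():
    m=np.zeros(z.shape,bool);m[v-20:v+20,u-20:u+20]=1
    q=W[m&(z>12+h-8)&(d>0)]
    (c,r)=cv2.minEnclosingCircle(q[:,:2].astype(np.float32))
    print(n,len(q),"enc",np.round(c,1),round(r,1),"med",np.round(np.median(q,0),1), "minrect",cv2.minAreaRect(q[:,:2].astype(np.float32)))
for n,(a,b) in {"grey":(115,178),"yel":(385,458)}.items():
    m=np.zeros(z.shape,bool);m[155:285,a:b]=1
    q=W[m&(z>19)&(d>0)];print(n,len(q),np.median(q[:,2]),cv2.minAreaRect(q[:,:2].astype(np.float32)))
    dk=(m&(p.max(2)<40)).astype(np.uint8)
    k,l,st,ce=cv2.connectedComponentsWithStats(dk)
    for i in range(1,k):
        if st[i,4]>150: print(st[i],ce[i],np.round(atz("top",ce[i],10),1))
cv2.imwrite("pics/crop0.png",cv2.resize(p[115:285,110:460],None,fx=2.28,fy=2.28,interpolation=cv2.INTER_CUBIC))
E
```

```text
table z -0.7657576590925983 board 11.151062256281236
goblet 175 enc [450.4 120.6] 29.2 med [451.2 119.4 108.7] minrect ((450.06024169921875, 120.22383117675781), (56.570228576660156, 57.18913269042969), 0.16877710819244385)
beaker 180 enc [ 657.5 -117.4] 30.1 med [ 657.9 -118.7   95.5] minrect ((657.0476684570312, -117.8450927734375), (57.69355392456055, 59.80849838256836), 63.674964904785156)
jb 326 enc [568.9 -71.8] 22.5 med [568.  -71.9  83.3] minrect ((568.4071655273438, -71.15853881835938), (42.57994079589844, 43.598453521728516), 19.667770385742188)
jg 324 enc [657.2 -14.3] 22.5 med [657.4 -13.   83.5] minrect ((657.6956176757812, -14.003761291503906), (44.08420181274414, 41.69739532470703), 0.24045096337795258)
block 259 enc [671.  132.6] 27.8 med [670.8 131.7  68. ] minrect ((671.2108154296875, 132.31619262695312), (53.66090393066406, 24.143878936767578), 76.77989196777344)
vase 361 enc [ 459.7 -126.4] 22.3 med [ 458.9 -126.6  109.4] minrect ((459.64642333984375, -126.09850311279297), (43.631690979003906, 43.87022018432617), 19.007261276245117)
jr 323 enc [457.9 -11.5] 22.6 m
[... 286 characters left out ...]
1003417969)
grey 2541 23.2611063641879 ((519.7086791992188, 309.6911926269531), (234.0286407470703, 111.97237396240234), 0.7916966080665588)
[131 172  30  30 676] [145.97485207 186.47633136] [591.9 314.5  10. ]
[133 208  26  25 493] [145.53346856 219.98985801] [513.4 313.7  10. ]
[129 239  34  25 804] [145.52487562 251.21641791] [440.9 312.   10. ]
yel 2623 23.421321083014973 ((509.7535400390625, -325.6285705566406), (236.44577026367188, 112.2022476196289), 6.6927008628845215)
[403 179  28  28 605] [416.74214876 192.30909091] [ 581.3 -318.9   10. ]
[410 214  23  24 438] [421.04794521 225.69178082] [ 503.5 -327.9   10. ]
[408 244  35  27 747] [425.04953146 256.89290495] [ 431.5 -336.2   10. ]
```

View pics/crop0.png

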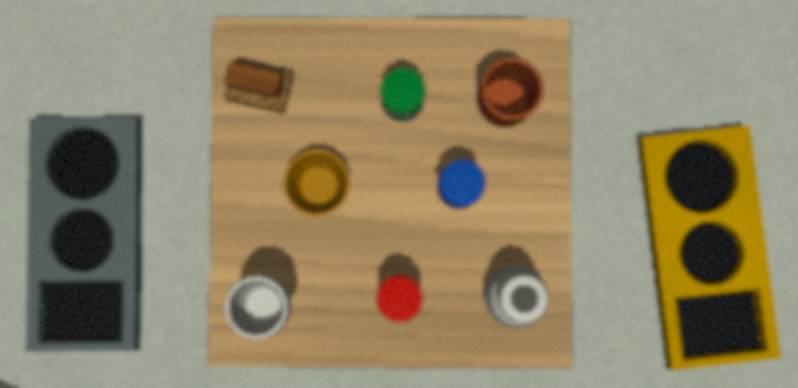

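The crop agrees with the depth fits, and both trays' pockets are empty and clear. The block's long axis lies at 76.8° from world x, so it needs to turn +20° to sit across the yellow tray. I'll start with the goblet.

```bash
cat >> h.py <<'E'
from scipy.spatial.transform import Rotation as Ro
def rel(*wps):
    "waypoints (x,y,z,theta of tool y axis in rad) -> offsets in the present tool frame"
    s=arm.read_state();R=Ro.from_rotvec(s["tcp_rot"])
    for x,y,z,th in wps:
        c,n=np.cos(th),np.sin(th)
        T=Ro.from_matrix(np.array([[-n,c,0],[c,n,0],[0,0,-1.]]))
        d=R.inv().apply(np.array([x,y,z])-s["eef_pos"])
        print((x,y,z,th),np.round(d,1),np.round((R.inv()*T).as_rotvec(),3),"|d|",round(np.linalg.norm(d)))
E
python3 -c "
from h import *
rel((450.5,120.3,230,1.687),(450.5,120.3,61,1.687))"
```

```text
(450.5, 120.3, 230, 1.687) [-361.3 -329.5    0.7] [-0.002 -0.001 -0.54 ] |d| 489
(450.5, 120.3, 61, 1.687) [-361.3 -329.2  169.7] [-0.002 -0.001 -0.54 ] |d| 517
```

The rows are not in the units I measure in: shifts go in cm and turns go in units of 0.25 rad. I convert before sending: -361.3 mm is -36.13, -329.5 mm is -32.95, -0.54 rad is -2.16.

```bash
python3 -m jog '85 -36.13 -32.95 0.07 -0.008 -0.004 -2.16;85 -36.13 -32.95 0.07 -0.008 -0.004 -2.16;85 -36.13 -32.95 0.07 -0.008 -0.004 -2.16;85 -36.13 -32.95 0.07 -0.008 -0.004 -2.16;85 -36.13 -32.95 0.07 -0.008 -0.004 -2.16;85 -36.13 -32.95 0.07 -0.008 -0.004 -2.16;85 -36.13 -32.95 0.07 -0.008 -0.004 -2.16;85 -36.13 -32.95 0.07 -0.008 -0.004 -2.16;85 -36.13 -32.95 0.07 -0.008 -0.004 -2.16;85 -36.13 -32.95 0.07 -0.008 -0.004 -2.16;85 -36.13 -32.95 0.07 -0.008 -0.004 -2.16;85 -36.13 -32.95 0.07 -0.008 -0.004 -2.16' 30
python3 -c "
from h import *
rel((450.5,120.3,61,1.687))"
```

```text
t: 1.3
eef_pos: [450.7, 120.1, 230.1]
tcp_rot: [-0.179, 3.136, 0.003]
wrist_force: [-0.3, 0.1, -0.3]
opening: 84.8
grasp_force: 0.0
(450.5, 120.3, 61, 1.687) [  0.3  -0.2 169.1] [ 0.002  0.    -0.002] |d| 169
```

```bash
python3 -m jog '85 0 0 4 0 0 0;85 0 0 8 0 0 0;85 0 0 12 0 0 0;85 0 0 15 0 0 0;85 0 0 16.9 0 0 0;85 0 0 16.9 0 0 0;85 0 0 16.9 0 0 0' 30
python3 -m jog '55 0 0 0 0 0 0;50 0 0 0 0 0 0;50 0 0 0 0 0 0;50 0 0 0 0 0 0;50 0 0 0 0 0 0;50 0 0 0 0 0 0;50 0 0 0 0 0 0;50 0 0 0 0 0 0' 30
python3 -m jog '50 0 0 -0.5 0 0 0;50 0 0 -1.5 0 0 0;50 0 0 -3.5 0 0 0;50 0 0 -6.5 0 0 0;50 0 0 -9.5 0 0 0;50 0 0 -13 0 0 0;50 0 0 -15.5 0 0 0;50 0 0 -16.9 0 0 0;50 0 0 -16.9 0 0 0;50 0 0 -16.9 0 0 0'
python3 -c "
from h import *
rel((581.1,-315.8,230,1.687),(581.1,-315.8,61,1.687))
p,d=read_camera('side');cv2.imwrite('pics/s1.png',p)"
```

```text
t: 2.0
eef_pos: [450.7, 122.2, 61.8]
tcp_rot: [-0.185, 3.135, 0.003]
wrist_force: [0.3, -0.4, 0.5]
opening: 84.9
grasp_force: 0.0
t: 2.8
eef_pos: [452.7, 121.5, 63.8]
tcp_rot: [-0.182, 3.131, 0.004]
wrist_force: [-1.9, 1.0, 6.1]
opening: 58.5
grasp_force: 32.1
t: 3.8
eef_pos: [450.2, 120.6, 229.4]
tcp_rot: [0.182, -3.136, -0.003]
wrist_force: [-0.5, 0.4, -2.4]
opening: 58.2
grasp_force: 32.9
(581.1, -315.8, 230, 1.687) [ -79.4 -448.7   -1.4] [ 0.002 -0.    -0.   ] |d| 456
(581.1, -315.8, 61, 1.687) [ -79.5 -448.9  167.6] [ 0.002 -0.    -0.   ] |d| 486
```

View pics/s1.png

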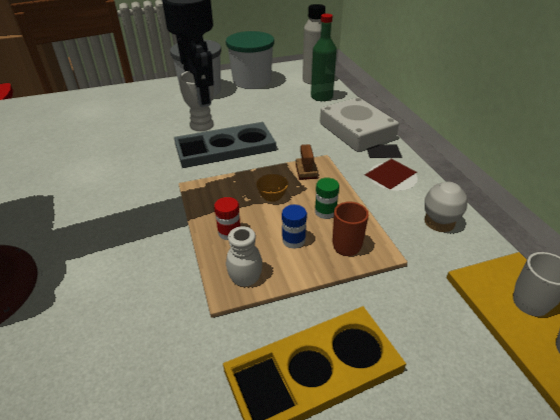

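The goblet is held upright at (200,100) in the side view. Next I carry it to the yellow tray.

To row units: -100 mm is -10, -42 mm is -4.2.

```bash
python3 -m jog '50 -0.4 -2 0 0 0 0;50 -0.9 -5.5 0 0 0 0;50 -1.7 -10 0 0 0 0;50 -2.6 -14.5 0 0 0 0;50 -3.4 -19 0 0 0 0;50 -4.2 -23.5 0 0 0 0;50 -5 -28 0 0 0 0;50 -5.8 -32.5 0 0 0 0;50 -6.5 -37 0 0 0 0;50 -7.2 -41 0 0 0 0;50 -7.7 -43.5 0 0 0 0;50 -7.94 -44.87 0 0 0 0'
python3 -m jog '50 0 0 0 0 0 0;50 0 0 2 0 0 0;50 0 0 5 0 0 0;50 0 0 8 0 0 0;50 0 0 11 0 0 0;50 0 0 13.5 0 0 0;50 0 0 15 0 0 0;50 0 0 15.8 0 0 0;50 0 0 16.3 0 0 0;50 0 0 16.6 0 0 0;50 0 0 16.8 0 0 0;50 0 0 16.8 0 0 0'
python3 -m jog '50 0 0 0.1 0 0 0;50 0 0 0.2 0 0 0;50 0 0 0.25 0 0 0;50 0 0 0.25 0 0 0'
```

```text
t: 5.05
eef_pos: [580.9, -317.3, 226.7]
tcp_rot: [0.179, -3.134, -0.007]
wrist_force: [-0.7, 1.1, -1.1]
opening: 58.2
grasp_force: 33.1
t: 6.25
eef_pos: [582.4, -315.7, 62.8]
tcp_rot: [-0.182, 3.134, 0.002]
wrist_force: [-0.1, 0.2, -1.8]
opening: 58.5
grasp_force: 33.1
t: 6.65
eef_pos: [583.1, -315.9, 61.9]
tcp_rot: [-0.182, 3.133, 0.001]
wrist_force: [-1.6, 1.2, 6.1]
opening: 58.6
grasp_force: 33.5
```

To row units: -70 mm is -7, -168 mm is -16.8.

```bash
python3 -m jog '66 0 0 0 0 0 0;75 0 0 0 0 0 0;85 0 0 0 0 0 0;85 0 0 0 0 0 0;85 0 0 0 0 0 0;85 0 0 -0.5 0 0 0;85 0 0 -3 0 0 0;85 0 0 -7 0 0 0;85 0 0 -11 0 0 0;85 0 0 -15 0 0 0;85 0 0 -16.8 0 0 0;85 0 0 -16.8 0 0 0'
python3 -c "
from h import *
p,d=read_camera('side');cv2.imwrite('pics/s2.png',p[280:,180:])
rel((671,132.3,230,-.231),(671,132.3,39,-.231))"
```

```text
t: 7.85
eef_pos: [583.3, -316.7, 231.8]
tcp_rot: [-0.182, 3.129, -0.004]
wrist_force: [-0.7, 0.0, -0.0]
opening: 84.9
grasp_force: 0.0
(671, 132.3, 230, -0.231) [-140.3  434.9   -1.1] [0.003 0.002 1.918] |d| 457
(671, 132.3, 39, -0.231) [-139.7  434.9  189.9] [0.003 0.002 1.918] |d| 495
```

View pics/s2.png

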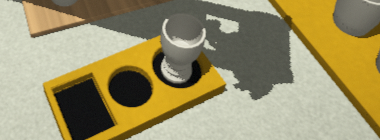

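The goblet stands in the large pocket at crop (180,65). Next is the block.

To row units: 434.9 mm is 43.49, -140.3 mm is -14.03, 1.918 rad is 7.672.

```bash
python3 -m jog '85 -14.03 43.49 0 0 0 7.672;85 -14.03 43.49 0 0 0 7.672;85 -14.03 43.49 0 0 0 7.672;85 -14.03 43.49 0 0 0 7.672;85 -14.03 43.49 0 0 0 7.672;85 -14.03 43.49 0 0 0 7.672;85 -14.03 43.49 0 0 0 7.672;85 -14.03 43.49 0 0 0 7.672;85 -14.03 43.49 0 0 0 7.672;85 -14.03 43.49 0 0 0 7.672;85 -14.03 43.49 0 0 0 7.672;85 -14.03 43.49 0 0 0 7.672'
python3 -c "
from h import *
rel((671,132.3,230,-.231),(671,132.3,39,-.231))"
```

```text
t: 9.1
eef_pos: [668.9, 133.7, 223.5]
tcp_rot: [-2.304, -2.129, 0.005]
wrist_force: [0.1, -0.7, -0.0]
opening: 85.0
grasp_force: 0.0
(671, 132.3, 230, -0.231) [-1.2  2.2 -6.5] [-0.006 -0.     0.152] |d| 7
(671, 132.3, 39, -0.231) [ -1.3   3.2 184.5] [-0.006 -0.     0.152] |d| 184
```

To row units: 0.118 rad is 0.472.

```bash
python3 -m jog '85 0 0 0 0 0 0.472;85 0 0 0 0 0 0.472;85 0 0 0 0 0 0.472;85 0 0 0 0 0 0.472'
python3 -c "
from h import *
rel((671,132.3,39,-.231))"
```

```text
t: 9.5
eef_pos: [670.1, 132.4, 226.7]
tcp_rot: [-2.421, -1.998, -0.0]
wrist_force: [-0.9, 0.6, 0.5]
opening: 84.9
grasp_force: 0.0
(671, 132.3, 39, -0.231) [ -0.2   1.2 187.7] [-0.001 -0.001  0.04 ] |d| 188
```

```bash
python3 -m jog '85 0 0.1 4 0 0 0.16;85 0 0.1 8 0 0 0.16;85 0 0.1 12 0 0 0.16;85 0 0.1 15.5 0 0 0.16;85 0 0.1 17.5 0 0 0.16;85 0 0.1 18.7 0 0 0.16;85 0 0.1 18.7 0 0 0.16;85 0 0.1 18.7 0 0 0.16'
python3 -m jog '60 0 0 0 0 0 0;40 0 0 0 0 0 0;25 0 0 0 0 0 0;15 0 0 0 0 0 0;15 0 0 0 0 0 0;15 0 0 0 0 0 0;15 0 0 0 0 0 0;15 0 0 0 0 0 0;15 0 0 0 0 0 0;15 0 0 0 0 0 0' 40
python3 -m jog '15 0 0 -0.5 0 0 0;15 0 0 -1.5 0 0 0;15 0 0 -3.5 0 0 0;15 0 0 -6.5 0 0 0;15 0 0 -9.5 0 0 0;15 0 0 -13 0 0 0;15 0 0 -16.5 0 0 0;15 0 0 -18.3 0 0 0;15 0 0 -19 0 0 0;15 0 0 -19 0 0 0;15 0 0 -19 0 0 0'
python3 -c "
from h import *
rel((432.2,-333.2,230,.117),(432.2,-333.2,37,.117))
p,d=read_camera('side');cv2.imwrite('pics/s3.png',p[60:280,150:450])"
```

```text
t: 10.3
eef_pos: [672.7, 132.7, 42.6]
tcp_rot: [2.463, 1.949, 0.006]
wrist_force: [-0.4, -0.5, 1.4]
opening: 85.0
grasp_force: 0.0
t: 11.3
eef_pos: [672.1, 132.7, 42.0]
tcp_rot: [-2.464, -1.949, -0.004]
wrist_force: [-1.6, -0.2, 5.3]
opening: 23.2
grasp_force: 43.4
t: 12.4
eef_pos: [670.6, 132.2, 228.8]
tcp_rot: [-2.462, -1.947, 0.002]
wrist_force: [-0.4, -0.3, -1.7]
opening: 23.2
grasp_force: 42.5
(432.2, -333.2, 230, 0.117) [-507.9 -124.8   -1.3] [-0.003 -0.001 -0.349] |d| 523
(432.2, -333.2, 37, 0.117) [-508.  -124.3  191.7] [-0.003 -0.001 -0.349] |d| 557
```

View pics/s3.png

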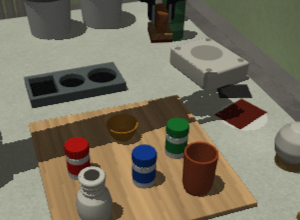

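The block is gripped and off the board, at crop (165,30). Now it goes to the yellow tray.

```bash
python3 -m jog '15 -2 -0.5 0 0 0 -0.056;15 -6 -1.5 0 0 0 -0.168;15 -10.6 -2.6 0 0 0 -0.28;15 -15.3 -3.75 0 0 0 -0.42;15 -20 -4.9 0 0 0 -0.56;15 -24.7 -6.1 0 0 0 -0.68;15 -29.4 -7.2 0 0 0 -0.8;15 -34.1 -8.4 0 0 0 -0.94;15 -38.8 -9.5 0 0 0 -1.072;15 -43.5 -10.7 0 0 0 -1.2;15 -47.5 -11.7 0 0 0 -1.3;15 -49.8 -12.2 0 0 0 -1.36'
python3 -m jog '15 -0.99 -0.28 0 0 0 -0.036;15 -0.99 -0.28 0 0 0 -0.036;15 -0.99 -0.28 0 0 0 -0.036;15 -0.99 -0.28 0 0 0 -0.036'
python3 -c "
from h import *
rel((432.2,-333.2,230,.117),(432.2,-333.2,40,.117))"
```

```text
t: 13.65
eef_pos: [435.9, -326.0, 228.1]
tcp_rot: [-2.099, -2.333, -0.003]
wrist_force: [1.2, 0.7, -1.2]
opening: 23.5
grasp_force: 42.5
t: 14.05
eef_pos: [437.1, -333.0, 229.8]
tcp_rot: [-2.086, -2.348, -0.004]
wrist_force: [0.2, -1.1, -1.6]
opening: 23.4
grasp_force: 42.5
(432.2, -333.2, 230, 0.117) [ 0.4 -4.9 -0.2] [ 0.001 -0.003  0.001] |d| 5
(432.2, -333.2, 40, 0.117) [-1.000e-01 -5.100e+00  1.898e+02] [ 0.001 -0.003  0.001] |d| 190
```

To row units: 189 mm is 18.9, 188 mm is 18.8.

```bash
python3 -m jog '15 0 -0.5 1 0 0 0;15 0 -0.5 4 0 0 0;15 0 -0.5 8 0 0 0;15 0 -0.5 11.5 0 0 0;15 0 -0.5 14.5 0 0 0;15 0 -0.5 16.5 0 0 0;15 0 -0.5 17.7 0 0 0;15 0 -0.5 18.3 0 0 0;15 0 -0.5 18.6 0 0 0;15 0 -0.5 18.8 0 0 0;15 0 -0.5 18.9 0 0 0;15 0 -0.5 18.9 0 0 0'
python3 -m jog '15 0 0 0.1 0 0 0;15 0 0 0.2 0 0 0;15 0 0 0.3 0 0 0;15 0 0 0.3 0 0 0'
```

```text
t: 15.25
eef_pos: [432.2, -335.0, 42.1]
tcp_rot: [2.088, 2.346, 0.003]
wrist_force: [-0.5, 0.2, -1.5]
opening: 23.1
grasp_force: 42.5
t: 15.65
eef_pos: [432.1, -335.0, 40.0]
tcp_rot: [-2.088, -2.347, -0.003]
wrist_force: [-3.3, 3.3, 8.6]
opening: 23.3
grasp_force: 43.6
```

To row units: -5 mm is -0.5, -190 mm is -19.

```bash
python3 -m jog '30 0 0 0 0 0 0;40 0 0 0 0 0 0;50 0 0 0 0 0 0;50 0 0 0 0 0 0;50 0 0 -0.5 0 0 0;50 0 0 -3 0 0 0;50 0 0 -7 0 0 0;50 0 0 -11 0 0 0;50 0 0 -15 0 0 0;85 0 0 -18.5 0 0 0;85 0 0 -19 0 0 0;85 0 0 -19 0 0 0'
python3 -c "
from h import *
rel((568.7,-71.5,230,1.687),(568.7,-71.5,31,1.687))
p,d=read_camera('side');cv2.imwrite('pics/s4.png',p[280:,180:])"
```

```text
t: 16.85
eef_pos: [432.2, -335.5, 230.3]
tcp_rot: [2.086, 2.345, 0.003]
wrist_force: [-1.0, 0.0, -0.6]
opening: 85.0
grasp_force: 0.0
(568.7, -71.5, 230, 1.687) [246.3 166.3   0.6] [ 0.002  0.004 -1.57 ] |d| 297
(568.7, -71.5, 31, 1.687) [246.6 165.6 199.6] [ 0.002  0.004 -1.57 ] |d| 358
```

View pics/s4.png

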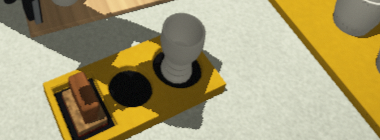

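The block sits flat in the rectangular pocket at crop (80,100). Next is the blue jar.

To row units: 246.3 mm is 24.63, 166.3 mm is 16.63, -1.57 rad is -6.28.

```bash
python3 -m jog '85 24.63 16.63 0 0 0 -6.28;85 24.63 16.63 0 0 0 -6.28;85 24.63 16.63 0 0 0 -6.28;85 24.63 16.63 0 0 0 -6.28;85 24.63 16.63 0 0 0 -6.28;85 24.63 16.63 0 0 0 -6.28;85 24.63 16.63 0 0 0 -6.28;85 24.63 16.63 0 0 0 -6.28;85 24.63 16.63 0 0 0 -6.28;85 24.63 16.63 0 0 0 -6.28;85 24.63 16.63 0 0 0 -6.28;85 24.63 16.63 0 0 0 -6.28'
python3 -m jog '85 0 0 0 0 0 0;85 0 0 0 0 0 0;85 0 0 0 0 0 0'
python3 -c "
from h import *
rel((568.7,-71.5,31,1.687))"
```

```text
t: 18.1
eef_pos: [566.8, -70.6, 226.0]
tcp_rot: [0.181, -3.133, -0.005]
wrist_force: [-0.3, -0.5, -0.8]
opening: 85.1
grasp_force: 0.0
t: 18.4
eef_pos: [567.9, -70.9, 228.5]
tcp_rot: [-0.181, 3.136, 0.003]
wrist_force: [-0.1, 0.1, 0.1]
opening: 84.9
grasp_force: 0.0
(568.7, -71.5, 31, 1.687) [ -0.6  -1.1 197.5] [ 0.002  0.001 -0.001] |d| 197
```

To row units: 197 mm is 19.7, 185 mm is 18.5.

```bash
python3 -m jog '85 0 -0.05 4 0 0 0;85 0 -0.05 8 0 0 0;85 0 -0.05 12 0 0 0;85 0 -0.05 16 0 0 0;85 0 -0.05 18.5 0 0 0;85 0 -0.05 19.7 0 0 0;85 0 -0.05 19.7 0 0 0;85 0 -0.05 19.7 0 0 0'
python3 -m jog '60 0 0 0 0 0 0;45 0 0 0 0 0 0;35 0 0 0 0 0 0;35 0 0 0 0 0 0;35 0 0 0 0 0 0;35 0 0 0 0 0 0;35 0 0 0 0 0 0;35 0 0 0 0 0 0;35 0 0 0 0 0 0;35 0 0 0 0 0 0' 30
python3 -m jog '35 0 0 -0.5 0 0 0;35 0 0 -1.5 0 0 0;35 0 0 -3.5 0 0 0;35 0 0 -6.5 0 0 0;35 0 0 -9.5 0 0 0;35 0 0 -13 0 0 0;35 0 0 -16.5 0 0 0;35 0 0 -19 0 0 0;35 0 0 -20 0 0 0;35 0 0 -20 0 0 0;35 0 0 -20 0 0 0'
python3 -c "
from h import *
rel((503.6,-325,230,1.687),(503.6,-325,30,1.687))"
```

```text
t: 19.2
eef_pos: [569.5, -71.4, 33.3]
tcp_rot: [-0.181, 3.133, 0.002]
wrist_force: [-0.2, 0.3, 0.1]
opening: 84.6
grasp_force: 0.0
t: 20.2
eef_pos: [569.5, -71.3, 33.5]
tcp_rot: [-0.182, 3.133, 0.002]
wrist_force: [-0.6, 0.3, 6.3]
opening: 43.3
grasp_force: 31.1
t: 21.3
eef_pos: [567.3, -71.2, 230.2]
tcp_rot: [0.182, -3.135, -0.004]
wrist_force: [-0.2, -0.2, -1.1]
opening: 43.3
grasp_force: 30.7
(503.6, -325, 230, 1.687) [  92.6 -244.7   -0.3] [ 0.003 -0.001 -0.   ] |d| 262
(503.6, -325, 30, 1.687) [  92.4 -245.2  199.7] [ 0.003 -0.001 -0.   ] |d| 329
```

```bash
python3 -m jog '35 0.8 -2 0 0 0 0;35 2.3 -6 0 0 0 0;35 3.8 -10 0 0 0 0;35 5.3 -14 0 0 0 0;35 6.8 -18 0 0 0 0;35 8.2 -21.5 0 0 0 0;35 9 -23.7 0 0 0 0;35 9.4 -24.47 0 0 0 0;35 9.4 -24.47 0 0 0 0;35 9.4 -24.47 0 0 0 0;35 9.4 -24.47 0 0 0 0'
python3 -m jog '35 0 0 1 0 0 0;35 0 0 4 0 0 0;35 0 0 8 0 0 0;35 0 0 11.5 0 0 0;35 0 0 15 0 0 0;35 0 0 17.5 0 0 0;35 0 0 18.8 0 0 0;35 0 0 19.4 0 0 0;35 0 0 19.7 0 0 0;35 0 0 19.9 0 0 0;35 0 0 19.9 0 0 0'
python3 -m jog '35 0 0 0.1 0 0 0;35 0 0 0.2 0 0 0;35 0 0 0.3 0 0 0;35 0 0 0.3 0 0 0'
```

```text
t: 22.4
eef_pos: [503.4, -324.0, 230.9]
tcp_rot: [-0.184, 3.135, 0.004]
wrist_force: [1.0, -0.1, -0.5]
opening: 43.5
grasp_force: 30.9
t: 23.5
eef_pos: [504.0, -325.6, 33.7]
tcp_rot: [-0.182, 3.133, 0.0]
wrist_force: [0.8, 0.6, -2.1]
opening: 43.4
grasp_force: 30.9
t: 23.9
eef_pos: [503.9, -325.5, 31.5]
tcp_rot: [-0.182, 3.134, 0.002]
wrist_force: [-2.9, 2.0, 7.4]
opening: 43.0
grasp_force: 31.6
```

```bash
python3 -m jog '50 0 0 0 0 0 0;60 0 0 0 0 0 0;75 0 0 0 0 0 0;75 0 0 0 0 0 0;75 0 0 -0.5 0 0 0;75 0 0 -3 0 0 0;75 0 0 -7 0 0 0;75 0 0 -11 0 0 0;85 0 0 -15 0 0 0;85 0 0 -19 0 0 0;85 0 0 -20 0 0 0;85 0 0 -20 0 0 0'
python3 -c "
from h import *
rel((657.3,-117.6,230,1.585),(657.3,-117.6,37,1.585))
p,d=read_camera('side');cv2.imwrite('pics/s5.png',p[200:,180:])"
```

```text
t: 25.1
eef_pos: [504.0, -326.2, 232.4]
tcp_rot: [-0.181, 3.131, -0.003]
wrist_force: [0.4, -0.5, -0.4]
opening: 85.3
grasp_force: 0.0
(657.3, -117.6, 230, 1.585) [-176.3  189.5    2.9] [-0.002  0.005  0.102] |d| 259
(657.3, -117.6, 37, 1.585) [-175.3  189.9  195.9] [-0.002  0.005  0.102] |d| 324
```

View pics/s5.png

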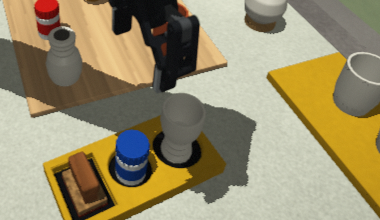

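The yellow kit is complete, with block, blue jar and goblet all upright at crop (85,180), (132,160) and (182,135). Next is the beaker.

To row units: 2 mm is 0.2, 190 mm is 19, 0.102 rad is 0.408.

```bash
python3 -m jog '85 -17.6 19 0.2 0 0 0.408;85 -17.6 19 0.2 0 0 0.408;85 -17.6 19 0.2 0 0 0.408;85 -17.6 19 0.2 0 0 0.408;85 -17.6 19 0.2 0 0 0.408;85 -17.6 19 0.2 0 0 0.408;85 -17.6 19 0.2 0 0 0.408;85 -17.6 19 0.2 0 0 0.408;85 -17.6 19 0.2 0 0 0.408;85 -17.6 19 0.2 0 0 0.408'
python3 -c "
from h import *
rel((657.3,-117.6,37,1.585))"
```

```text
t: 26.15
eef_pos: [655.2, -117.8, 227.8]
tcp_rot: [-0.018, 3.141, 0.003]
wrist_force: [-0.6, 0.2, 0.1]
opening: 85.0
grasp_force: 0.0
(657.3, -117.6, 37, 1.585) [ -2.   -0.2 190.8] [ 0.002  0.001 -0.003] |d| 191
```

To row units: 190 mm is 19, 178 mm is 17.8.

```bash
python3 -m jog '85 0 0 4 0 0 0;85 0 0 8 0 0 0;85 0 0 11.5 0 0 0;85 0 0 15 0 0 0;85 0 0 17.8 0 0 0;85 0 0 19 0 0 0;85 0 0 19 0 0 0;85 0 0 19 0 0 0'
python3 -m jog '70 0 0 0 0 0 0;55 0 0 0 0 0 0;50 0 0 0 0 0 0;50 0 0 0 0 0 0;50 0 0 0 0 0 0;50 0 0 0 0 0 0;50 0 0 0 0 0 0;50 0 0 0 0 0 0' 30
python3 -m jog '50 0 0 -0.5 0 0 0;50 0 0 -1.5 0 0 0;50 0 0 -3.5 0 0 0;50 0 0 -6.5 0 0 0;50 0 0 -9.5 0 0 0;50 0 0 -13 0 0 0;50 0 0 -16.5 0 0 0;50 0 0 -19 0 0 0;50 0 0 -20 0 0 0;50 0 0 -20 0 0 0;50 0 0 -20 0 0 0'
python3 -c "
from h import *
rel((591.2,310.9,230,1.585),(591.7,310.9,35,1.585))"
```

```text
t: 26.95
eef_pos: [657.0, -116.7, 39.6]
tcp_rot: [-0.021, 3.138, 0.002]
wrist_force: [0.2, 0.6, -0.3]
opening: 85.4
grasp_force: 0.0
t: 27.75
eef_pos: [657.8, -116.1, 40.7]
tcp_rot: [-0.022, 3.136, 0.001]
wrist_force: [-1.1, 1.2, 6.6]
opening: 59.1
grasp_force: 29.2
t: 28.85
eef_pos: [655.1, -116.1, 236.0]
tcp_rot: [0.022, -3.14, -0.004]
wrist_force: [-0.5, 0.1, -3.1]
opening: 59.5
grasp_force: 30.5
(591.2, 310.9, 230, 1.585) [ 58.  427.8   7.2] [ 0.003 -0.001 -0.   ] |d| 432
(591.7, 310.9, 35, 1.585) [ 57.2 427.3 202.2] [ 0.003 -0.001 -0.   ] |d| 476
```

To row units: 427.8 mm is 42.78, 422 mm is 42.2.

```bash
python3 -m jog '50 0.3 2 0 0 0 0;50 0.8 6 0 0 0 0;50 1.4 10.5 0 0 0 0;50 2 15 0 0 0 0;50 2.6 19.5 0 0 0 0;50 3.2 24 0 0 0 0;50 3.8 28.5 0 0 0 0;50 4.4 33 0 0 0 0;50 5 37 0 0 0 0;50 5.5 40.5 0 0 0 0;50 5.7 42.2 0 0 0 0;50 5.75 42.78 0 0 0 0'
python3 -m jog '50 0 0 0 0 0 0;50 0 0 0 0 0 0;50 0 0 0 0 0 0'
python3 -c "
from h import *
rel((591.2,310.9,230,1.585),(591.7,310.9,38,1.585))"
```

```text
t: 30.05
eef_pos: [590.8, 312.5, 236.6]
tcp_rot: [0.026, -3.14, -0.001]
wrist_force: [-0.2, -0.2, -3.4]
opening: 59.1
grasp_force: 30.7
t: 30.35
eef_pos: [592.9, 309.3, 238.5]
tcp_rot: [-0.019, 3.14, 0.002]
wrist_force: [0.9, -0.3, -1.8]
opening: 59.3
grasp_force: 30.7
(591.2, 310.9, 230, 1.585) [1.7 1.7 8.5] [ 0.001  0.001 -0.002] |d| 9
(591.7, 310.9, 38, 1.585) [  1.4   1.4 200.5] [ 0.001  0.001 -0.002] |d| 201
```

```bash
python3 -m jog '50 0.1 0.05 1 0 0 0;50 0.1 0.05 4 0 0 0;50 0.1 0.05 8 0 0 0;50 0.1 0.05 11.5 0 0 0;50 0.1 0.05 15 0 0 0;50 0.1 0.05 17.5 0 0 0;50 0.1 0.05 18.8 0 0 0;50 0.1 0.05 19.4 0 0 0;50 0.1 0.05 19.7 0 0 0;50 0.1 0.05 19.9 0 0 0;50 0.1 0.05 19.9 0 0 0'
python3 -m jog '50 0 0 0.1 0 0 0;50 0 0 0.2 0 0 0;50 0 0 0.3 0 0 0;50 0 0 0.3 0 0 0'
```

```text
t: 31.45
eef_pos: [592.7, 311.9, 41.1]
tcp_rot: [-0.022, 3.138, 0.004]
wrist_force: [-0.4, -0.4, -2.9]
opening: 58.9
grasp_force: 30.7
t: 31.85
eef_pos: [592.6, 312.0, 38.8]
tcp_rot: [-0.022, 3.139, 0.004]
wrist_force: [-1.7, -0.7, 4.3]
opening: 59.0
grasp_force: 30.5
```

Contact is made, so I release, lift and head for the green jar.

To row units: -195 mm is -19.5, -190 mm is -19.

```bash
python3 -m jog '66 0 0 0 0 0 0;75 0 0 0 0 0 0;85 0 0 0 0 0 0;85 0 0 0 0 0 0;85 0 0 0 0 0 0;85 0 0 -0.5 0 0 0;85 0 0 -3 0 0 0;85 0 0 -7 0 0 0;85 0 0 -11 0 0 0;85 0 0 -15 0 0 0;85 0 0 -19 0 0 0;85 0 0 -19.5 0 0 0'
python3 -c "
from h import *
rel((657.4,-14,230,1.585),(657.4,-14,31,1.585))"
```

```text
t: 33.05
eef_pos: [594.4, 312.4, 240.3]
tcp_rot: [-0.022, 3.128, 0.01]
wrist_force: [1.2, 0.8, 1.2]
opening: 84.8
grasp_force: 0.0
(657.4, -14, 230, 1.585) [ -58.3 -327.3    9. ] [ 0.006  0.013 -0.   ] |d| 333
(657.4, -14, 31, 1.585) [ -55.7 -328.5  208. ] [ 0.006  0.013 -0.   ] |d| 393
```

```bash
python3 -m jog '85 -6.2 -32.6 0.5 0 0 0;85 -6.2 -32.6 0.5 0 0 0;85 -6.2 -32.6 0.5 0 0 0;85 -6.2 -32.6 0.5 0 0 0;85 -6.2 -32.6 0.5 0 0 0;85 -6.2 -32.6 0.5 0 0 0;85 -6.2 -32.6 0.5 0 0 0;85 -6.2 -32.6 0.5 0 0 0;85 -6.2 -32.6 0.5 0 0 0;85 -6.2 -32.6 0.5 0 0 0;85 -6.2 -32.6 0.5 0 0 0'
python3 -c "
from h import *
rel((657.4,-14,31,1.585))
p,d=read_camera('side');cv2.imwrite('pics/s6.png',p[60:300,150:450])"
```

```text
t: 34.15
eef_pos: [657.8, -12.4, 226.0]
tcp_rot: [-0.025, 3.14, 0.003]
wrist_force: [-0.4, 0.1, -0.0]
opening: 85.3
grasp_force: 0.0
(657.4, -14, 31, 1.585) [  0.6  -2.  195. ] [0.002 0.001 0.002] |d| 195
```

View pics/s6.png

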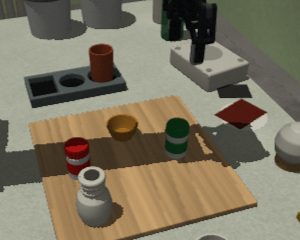

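The beaker stands in the grey tray's large pocket at crop (100,62). I descend on the green jar at crop (177,137).

To row units: -1 mm is -0.1, 1 mm is 0.1.

```bash
python3 -m jog '85 0.1 -0.1 4 0 0 0;85 0.1 -0.1 8 0 0 0;85 0.1 -0.1 12 0 0 0;85 0.1 -0.1 15.5 0 0 0;85 0.1 -0.1 18.3 0 0 0;85 0.1 -0.1 19.5 0 0 0;85 0.1 -0.1 19.5 0 0 0;85 0.1 -0.1 19.5 0 0 0'
python3 -m jog '60 0 0 0 0 0 0;45 0 0 0 0 0 0;35 0 0 0 0 0 0;35 0 0 0 0 0 0;35 0 0 0 0 0 0;35 0 0 0 0 0 0;35 0 0 0 0 0 0;35 0 0 0 0 0 0;35 0 0 0 0 0 0;35 0 0 0 0 0 0' 30
python3 -m jog '35 0 0 -0.5 0 0 0;35 0 0 -1.5 0 0 0;35 0 0 -3.5 0 0 0;35 0 0 -6.5 0 0 0;35 0 0 -9.5 0 0 0;35 0 0 -13 0 0 0;35 0 0 -16.5 0 0 0;35 0 0 -19 0 0 0;35 0 0 -20 0 0 0;35 0 0 -20 0 0 0;35 0 0 -20 0 0 0'
python3 -c "
from h import *
rel((513.6,309.7,230,1.585),(513.6,309.7,30,1.585))"
```

```text
t: 35.0
eef_pos: [658.3, -14.3, 32.7]
tcp_rot: [-0.023, 3.138, 0.002]
wrist_force: [-0.4, 0.2, 1.0]
opening: 85.1
grasp_force: 0.0
t: 36.0
eef_pos: [658.3, -14.6, 32.8]
tcp_rot: [-0.022, 3.138, 0.003]
wrist_force: [-0.7, 1.8, 6.3]
opening: 43.3
grasp_force: 31.1
t: 37.1
eef_pos: [656.2, -14.9, 229.3]
tcp_rot: [0.022, -3.14, -0.003]
wrist_force: [0.4, 0.6, -1.5]
opening: 43.4
grasp_force: 30.7
(513.6, 309.7, 230, 1.585) [1.381e+02 3.265e+02 2.000e-01] [ 0.002 -0.001 -0.   ] |d| 355
(513.6, 309.7, 30, 1.585) [137.8 326.1 200.2] [ 0.002 -0.001 -0.   ] |d| 407
```

```bash
python3 -m jog '35 0.8 1.9 0 0 0 0;35 2.4 5.7 0 0 0 0;35 4.1 9.7 0 0 0 0;35 5.8 13.7 0 0 0 0;35 7.5 17.7 0 0 0 0;35 9.2 21.7 0 0 0 0;35 10.9 25.7 0 0 0 0;35 12.4 29.2 0 0 0 0;35 13.4 31.7 0 0 0 0;35 13.8 32.6 0 0 0 0;35 13.8 32.6 0 0 0 0;35 13.8 32.6 0 0 0 0'
python3 -c "
from h import *
rel((513.6,309.7,30,1.585))"
```

```text
t: 38.3
eef_pos: [514.2, 308.5, 230.5]
tcp_rot: [0.021, -3.141, -0.001]
wrist_force: [1.8, 0.1, -0.7]
opening: 43.3
grasp_force: 30.9
(513.6, 309.7, 30, 1.585) [  0.6   1.1 200.5] [ 0.001 -0.    -0.001] |d| 201
```

To row units: 199 mm is 19.9, 197 mm is 19.7.

```bash
python3 -m jog '35 0.1 0.05 1 0 0 0;35 0.1 0.05 4 0 0 0;35 0.1 0.05 8 0 0 0;35 0.1 0.05 11.5 0 0 0;35 0.1 0.05 15 0 0 0;35 0.1 0.05 17.5 0 0 0;35 0.1 0.05 18.8 0 0 0;35 0.1 0.05 19.4 0 0 0;35 0.1 0.05 19.7 0 0 0;35 0.1 0.05 19.9 0 0 0;35 0.1 0.05 19.9 0 0 0'
python3 -m jog '35 0 0 0.1 0 0 0;35 0 0 0.2 0 0 0;35 0 0 0.3 0 0 0;35 0 0 0.3 0 0 0'
```

```text
t: 39.4
eef_pos: [514.7, 310.3, 33.8]
tcp_rot: [-0.022, 3.138, 0.004]
wrist_force: [0.0, -0.3, -1.1]
opening: 43.3
grasp_force: 30.9
t: 39.8
eef_pos: [514.2, 310.3, 30.8]
tcp_rot: [-0.022, 3.139, 0.003]
wrist_force: [-2.2, -2.2, 4.8]
opening: 43.4
grasp_force: 31.2
```

To row units: -200 mm is -20, -190 mm is -19.

```bash
python3 -m jog '50 0 0 0 0 0 0;60 0 0 0 0 0 0;75 0 0 0 0 0 0;75 0 0 0 0 0 0;75 0 0 -0.5 0 0 0;75 0 0 -3 0 0 0;75 0 0 -7 0 0 0;75 0 0 -11 0 0 0;85 0 0 -15 0 0 0;85 0 0 -19 0 0 0;85 0 0 -20 0 0 0;85 0 0 -20 0 0 0'
python3 -m jog '85 4 3 0 0 0 0;85 8 6.5 0 0 0 0;85 12 10 0 0 0 0;85 15 13.5 0 0 0 0;85 17.5 17.5 0 0 0 0;85 20 21.5 0 0 0 0;85 22 25 0 0 0 0;85 23.5 26.5 0 0 0 0;85 23.5 26.5 0 0 0 0;85 23.5 26.5 0 0 0 0;85 23.5 26.5 0 0 0 0'
python3 - <<'E'
from h import *
p,d=read_camera("top");q,_=read_camera("side")
cv2.imwrite("pics/t7.png",p);cv2.imwrite("pics/s7.png",q)
W=cloud("top",d);z=W[...,2]
TY=(509.8,-324.5,.116);TG=(519.7,309.8,.015)
for n,T,lx,b,h in (("goblet",TY,72,10,98),("jb",TY,-6,10,72),("block",TY,-78,10,57),("beaker",TG,72,10,85),("jg",TG,-6,10,72),("vase",(459.7,-126.4,0),0,12,98),("jr",(457.9,-11.5,0),0,12,72),("bowl",(571,70.7,0),0,12,34)):
    c,s=np.cos(T[2]),np.sin(T[2]);e=np.array([T[0]+lx*c,T[1]+lx*s])
    m=(np.hypot(*(W[...,:2]-e).transpose(2,0,1))<45)&(z>b+h-8)&(z<b+h+10)&(d>0)
    o,r=cv2.minEnclosingCircle(W[m][:,:2].astype(np.float32));dl=np.array(o)-e
    print(n,m.sum(),"r",round(r,1),"top z",round(float(np.percentile(W[m][:,2],95)),1),"err in tray x,y",np.round([c*dl[0]+s*dl[1],-s*dl[0]+c*dl[1]],1))
E
```

```text
t: 41.0
eef_pos: [514.7, 310.2, 232.6]
tcp_rot: [-0.022, 3.135, 0.006]
wrist_force: [-0.3, 0.4, -1.0]
opening: 85.1
grasp_force: 0.0
t: 42.1
eef_pos: [275.3, 570.2, 228.2]
tcp_rot: [-0.02, 3.141, -0.001]
wrist_force: [-0.2, -0.8, 0.3]
opening: 84.9
grasp_force: 0.0
goblet 204 r 29.9 top z 110.1 err in tray x,y [-0.2 -0.3]
jb 339 r 22.9 top z 84.4 err in tray x,y [ 0.  -2.5]
block 270 r 28.2 top z 69.3 err in tray x,y [-0.4 -2. ]
beaker 197 r 30.0 top z 96.7 err in tray x,y [-0.  -0.8]
jg 334 r 23.4 top z 83.8 err in tray x,y [ 0.3 -1.8]
vase 359 r 22.5 top z 112.5 err in tray x,y [ 0.  -0.2]
jr 323 r 22.8 top z 86.3 err in tray x,y [ 0.2 -0.2]
bowl 222 r 33.5 top z 47.7 err in tray x,y [-0.4  0.2]
```

View pics/t7.png

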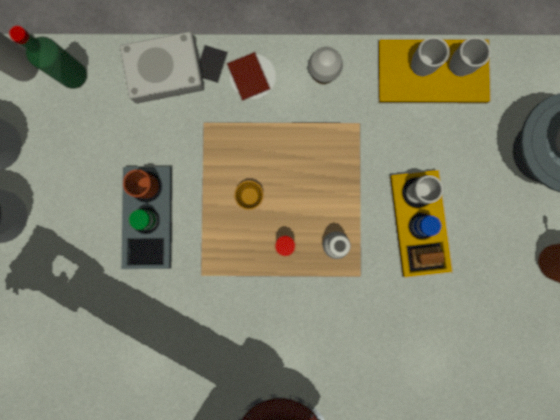

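View pics/s7.png

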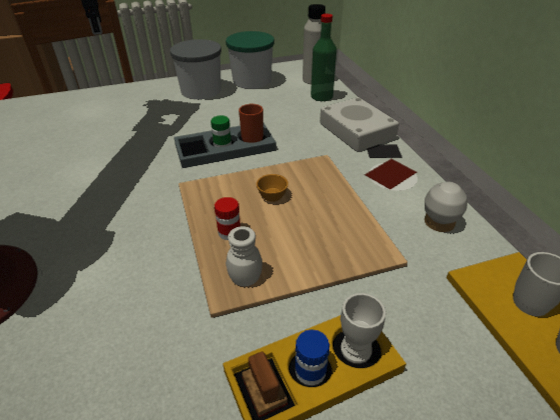

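Both pictures show all five pieces upright in their pockets, each within 3 mm of centre: the yellow kit at (425,190), (427,225) and (428,257) in the top view, the grey kit at (142,184) and (143,220). The vase, red jar and bowl have not moved.

```bash
python3 -c "
from plant import arm
print(arm.finish_job())"
```

```text
the job is handed in; nothing more can be done
None
```

Both kits are made up and the job is handed in at about 42 s: the last camera check showed all five pieces upright in their pockets within 3 mm of centre, and the vase, red-lidded jar and bowl unmoved; the hand-in call returned no verdict.

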